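# Log the lens jar, unlock the lens case and present the opened lock

### The arm

A 6-joint arm with a two-finger parallel gripper is mounted at the origin on the work surface. World frame = base frame: x ahead of the robot, y to its left, z up, the work surface at z = 0. Lengths are in m, angles in degrees, forces in N, time in s.
With the tool pointing down it reaches from about 0.275 to 0.775 m from the base axis. Payload 14.6 kg.
Tool frame: the origin (TCP) lies on the centre line of the jaws, within the pads' length; the fingertips stand robot.nose_length ahead of it and the grasp point (between the pads) is the TCP (robot.nose_length is the distance from the TCP to the fingertips, in m); z points along the fingers, y is the direction in which the jaws open and shut (so a half turn about z gives the same grasp; the last joint's range is limited). The gripper opens to 85 mm and grips with 20 to 120 N. Pads are 22 mm wide; open, the fingers measure 114 mm over their backs; the gripper's body (76 mm by 85 mm) begins 54 mm behind the grasp point. The pads swing forward as they close: fully open they stand 13 mm farther back than shut.
Start: joints at [-74.96, 15.075, -2.767, 72.158, 0, 81.102], TCP at [0.213, -0.48, 0.25] pointing down, gripper open.
Joint ranges: [-151.79, 151.79], [-50.71, 97.33], [-67.44, 78.34], [-121.81, 120.89], [-77.56, 73.72], [-180, 180]. Speed limits (degrees/s): [108.29, 108.29, 147.25, 159.86, 180, 180].

### API

Orientations are given as [roll, pitch, yaw] about the fixed x, y, z axes, in that order (R = Rz(yaw) Ry(pitch) Rx(roll)).
In Python, from station import robot gives the robot as it stands. The module is installed in compiled form; this text tells all that it offers.
- The arm moves only by the tool servo_tool, never from a script. Its argument "targets" is a list of rows, each a list of 6 numbers: the shift along the world's x, y, z in cm, then the turn, a rotation vector about the world's x, y, z in rad. A call has 1 to 20 rows; each row shifts and turns the commanded pose from where the row before left it; what a row does not reach is not made up. A row lasts 1/10 s, in which the tool goes at most 50 mm and 8.59 degrees, less where a joint would pass 70% of its speed; a pose out of reach is approached as far as the arm can. A call is refused whole if a number of a shift passes 5 or a number of a turn 0.15, either way. A call with a gripper value outside its range is refused whole. "gripper" is the gripper's target within -1 to 1 (shut at 1, half-way at 0, fully open at -1), set as the call begins (left out, the last holds). The fingers move at their own pace and stop on an object; "grip_force" is the grip in N (left out, the last holds). Time passes only in rows, so rows that do not move let the fingers close. It gives the time, the measured TCP pose, the force and the opening at its end, in the units of the state.
- robot.read_state(): the state, without advancing time (a new reading comes with each control period).
- robot.capture(name): name is "side" or "top"; returns the picture (384x512x3 uint8, red, green, blue); there is no depth.
- robot.camera_model(name): a dict with "intrinsics" (3x3 intrinsics, pixels), "origin" and "rotation" of the camera in the world. Camera axes: x right, y down, z forward; pixel columns grow to the right and rows downward; lengths in m; the calibration is good to about 2 mm. A picture is of the moment at which its call begins. camera_model takes no time and is no camera call.
- robot.job_done(): hands the job in, once; it reports no verdict.
The state is a dict: "t": time; "joint_pos": joint angles; "joint_velocities": joint speeds; "effort": joint torques, N m; "eef_pos": TCP position; "tool_rot": TCP orientation; "force": force on the tool from outside, world axes, zero at the start; "wrist_torque": the same for the moment, N m; "opening": finger opening in m.
Only numpy, scipy, OpenCV 4.12 (cv2) and the standard library are available. Lean on these libraries where they do the work, as an engineer would, in place of code of your own. Each camera call takes 0.05 s, during which the arm holds its last target.

### The job

Log the lens jar by turning it on its spot until its yellow code squarely faces the scanner's window, and leave it standing there let go. Then turn the dial of the combination lock on the lens case, click by click, until its white pointer is at the green mark, pull the shackle fully out by its orange tab so that it leaves the hasp, and only then lift the lock off the case. Finish while still holding the opened lock up in the gripper, level and still, at least 12 cm above the lid; leave the drops bottle, the hand lens and the steel tray alone.

Things in the scene. Friction and masses are not known exactly. Their poses are not given: they have to be found in the camera images.
- jar: white round lens jar with blue cap, 42 mm diameter, 60 mm tall, about 0.1 kg, standing loose on the table; origin at the centre of its underside, z up, its x axis points to the middle of the yellow code (a yellow bar on the cap's top points the same way)
- jar_mark (a point): middle of the jar's yellow code with black bars, on the jar's side 21 mm from its axis, 26 mm up
- jar_axis (a point): point on the jar's axis, 26 mm up
- scanner: fixed grey scanner block 60 (x) x 70 (y) x 62 mm tall; origin at the centre of its underside; its window looks along its own -x. The jar stands before the window, its axis 85 to 95 mm from it; the code faces the window when the jar's x axis points along the scanner's +x
- scanner_window (a point): middle of the scanner's black window with a red line, 31 mm from the block's centre, 36 mm up
- case: fixed white lens case 240 (x) x 180 (y) mm, flat lid 50 mm above the table; origin at the centre of its underside. The lock lies flat on the lid, 45 mm to -x of the case's centre, between two 8 mm high rails (before its -x and +x faces) that keep it from sliding and turning. The case stays shut
- hasp_eye (a point): centre of the hole (13 mm) of the steel hasp eye that stands on the lid, 21 mm wide, 25 mm high, 5 mm thick, its middle 30 mm to the +x side of the lock's centre and 17 mm to -y. The shackle's toe leg runs through it while locked
- lock: loose red padlock 52 (x) x 56 (y) x 28 mm tall, 0.5 kg, lying flat; origin at the centre of its underside, z up through the dial, shackle on its +x side (two 8 mm legs 34 mm apart, 14 mm up). Its y sides are free to be gripped from above. The dial rises to 54 mm above the lid, the orange tab to 48 mm. With the shackle out the lock lifts straight up
- dial (a joint): angle of the lock's black dial, rad, positive counter-clockwise from above, 0 when the white pointer is at the green mark (towards the shackle). Rests in clicks every 20 degrees (0.349 rad, ticks), 0.05 N m between clicks; starts 2 to 4 clicks counter-clockwise of green: turn it clockwise. Only in the click at 0 (within about 0.15) does the shackle come free. Range -3 to 3
- dial_grip (a point): centre of the top of the dial's grip bar: 36 mm long, 10 mm wide, 17 mm tall, standing on a 40 mm disc whose top is 17 mm below this point. The bar lies along the point's x axis, white pointer at the +x end
- shackle (a joint): how far the shackle is pulled out of the lock along the lock's +x, m: 0 shut, 0.024 fully out; friction about 1.5 N, it stays where it is left; blocked within 2 mm unless the dial is at the green mark. Past 0.016 its toe leg is clear of the hasp eye
- pull_tab (a point): centre of the top of the orange pull tab, 14 x 14 mm, standing on the middle of the shackle's crossbar; free to be gripped for 28 mm below this point; moves with the shackle
- drops: loose white eye-drop bottle with green cap, 28 mm diameter, 62 mm tall; origin at its underside; leave alone
- handlens: loose black lens ring 52 mm diameter, 14 mm tall; origin at its underside; leave alone
- tray: loose open steel tray 70 x 100 x 22 mm; origin at its underside; leave alone
Mind the look-alikes: they are no part of the job. Leave any purple or turquoise look-alike of the scanner alone.

How it is judged:
By the outcome, as a careful person would: the job done as asked, in the order asked, and still so for the second after the job is handed in, while the arm keeps its last pose, push and grip.
It also fails if it takes over 59 s, if anything falls off the work surface, if the arm or the gripper's body presses on something with over 40 N, if the wrist force passes 120 N, or if a joint passes its speed limit or range.

## Working session

There is one attempt and no reset: what is moved stays moved. The work goes in short steps, Python scripts to look and compute and a tool call to move; the robot and the scene stay as the last step left them, time stands still between calls to the robot, and variables do not carry over. Pictures are saved under pics/ and viewed, and the job is handed in when it is done.

Besides the shell and the picture viewer there is one more tool, called after "Emit:" by a JSON object that holds its "name" and its "arguments". servo_tool: Moves the arm, as the interface text tells. Its arguments: {"type":"object","properties":{"targets":{"type":"array"},"gripper":{"type":"number"},"grip_force":{"type":"number"}},"required":["targets"]}

```bash
mkdir -p pics; python3 - <<'E'
from station import robot
import cv2
print(robot.read_state()); print(robot.nose_length)
for n in("side","top"):
    im=robot.capture(n); cv2.imwrite(f"pics/{n}0.png",im[:,:,::-1]); print(n,robot.camera_model(n))
E
```

```text
{'t': 0.0, 'joint_pos': array([-7.49587602e+01,  1.50987131e+01, -2.80319614e+00,  7.21576326e+01,
        2.56215276e-05,  8.11030320e+01]), 'joint_velocities': array([-2.24116742e-02,  5.74036051e-02, -1.46860590e-02, -9.22270021e-05,
       -1.28229789e-02,  5.33229637e-02]), 'effort': array([-1.99240021e-03, -6.37613511e+01,  3.84563148e+01,  1.39941898e-02,
       -1.62237425e-04,  8.22873972e-06]), 'eef_pos': array([ 0.2129593 , -0.47960009,  0.24982981]), 'tool_rot': array([-1.79941179e+02, -9.23393690e-03,  2.39382030e+01]), 'force': array([ 0.14688243, -0.60532481,  0.51445909]), 'wrist_torque': array([-0.01261653, -0.04211042, -0.03062878]), 'opening': 0.08548322161644253}
0.019
side {'intrinsics': array([[437.3914919 ,   0.        , 257.06473975],
       [  0.        , 437.3914919 , 194.6713371 ],
       [  0.        ,   0.        ,   1.        ]]), 'origin': array([0.37212141, 0.73976405, 0.64532448]), 'rotation': array([-122.38524787,    0.20653302, -166.88819984])}
top {'intrinsics': array([[458.88170578,   0.        , 260.04906886],
       [  0.        , 458.88170578, 191.00393584],
       [  0.        ,   0.        ,   1.        ]]), 'origin': array([ 0.33179078, -0.13724368,  1.18783837]), 'rotation': array([-1.68050795e+02, -1.65934891e-01, -8.85638981e+01])}
```

View pics/side0.png

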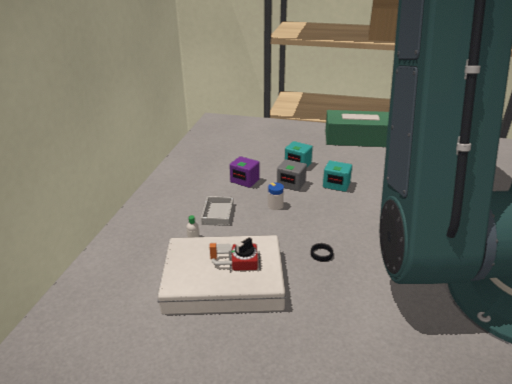

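View pics/top0.png

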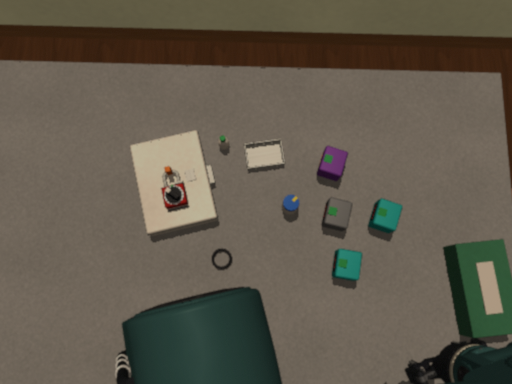

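```bash
python3 - <<'E'
import cv2,numpy as np
t=cv2.imread("pics/top0.png");s=cv2.imread("pics/side0.png")
a=cv2.resize(t[165:245,260:370],None,fx=5,fy=5,interpolation=cv2.INTER_CUBIC)
b=cv2.resize(t[125:240,125:225],None,fx=5,fy=5,interpolation=cv2.INTER_CUBIC)
cv2.imwrite("pics/tj.png",a);cv2.imwrite("pics/tl.png",b)
c=cv2.resize(s[225:300,180:290],None,fx=7,fy=7,interpolation=cv2.INTER_CUBIC)
cv2.imwrite("pics/sl.png",c)
c=cv2.resize(s[140:215,225:355],None,fx=6,fy=6,interpolation=cv2.INTER_CUBIC)
cv2.imwrite("pics/sj.png",c)
E
```

```text
(no output)
```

View pics/tj.png

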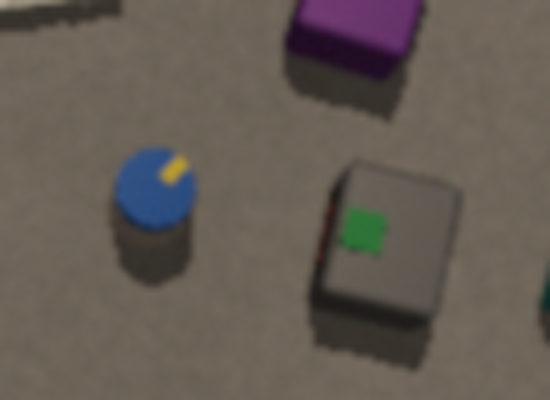

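View pics/tl.png

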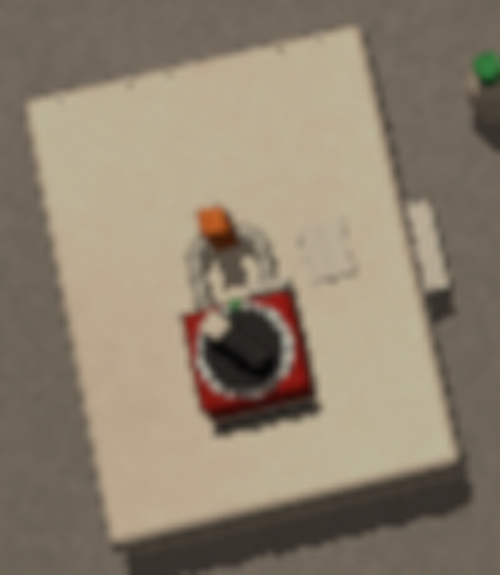

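View pics/sl.png

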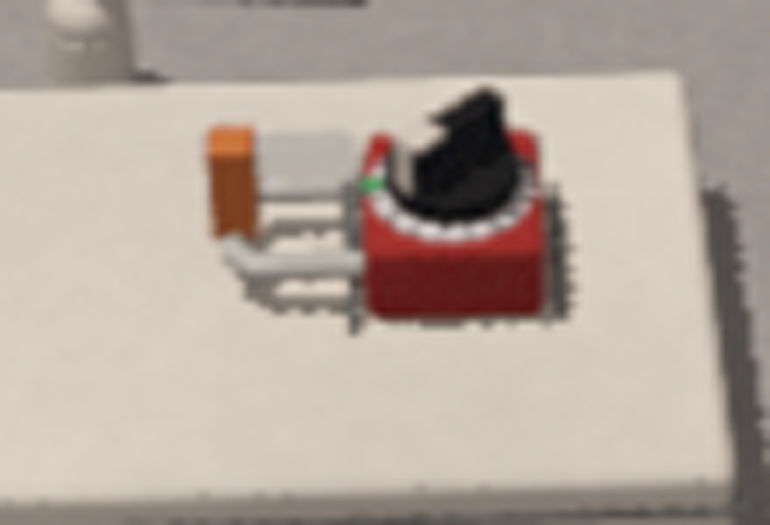

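View pics/sj.png

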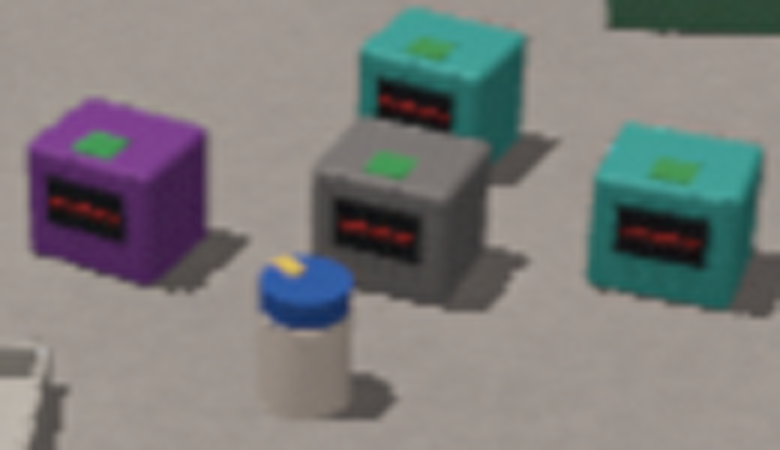

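```bash
cat > h.py <<'E'
import cv2,numpy as np
from scipy.spatial.transform import Rotation as R
from station import robot
def cam(n):
    c=robot.camera_model(n); return np.array(c["intrinsics"]),np.array(c["origin"]),R.from_euler('xyz',c["rotation"],degrees=True).as_matrix()
def ray(n,p,z):
    K,o,M=cam(n); d=M@np.linalg.solve(K,[p[0],p[1],1.]); return o+d*(z-o[2])/d[2]
def proj(n,X):
    K,o,M=cam(n); q=K@(M.T@(np.array(X)-o)); return q[:2]/q[2]
def blobs(im,lo,hi,box=None,amin=4):
    h=cv2.cvtColor(im,cv2.COLOR_BGR2HSV); m=cv2.inRange(h,np.array(lo),np.array(hi))
    if box: 
        k=np.zeros_like(m);x0,y0,x1,y1=box;k[y0:y1,x0:x1]=1;m=m*k
    n,l,s,c=cv2.connectedComponentsWithStats(m)
    return [(c[i],s[i],(l==i)) for i in range(1,n) if s[i][4]>=amin]
E
python3 - <<'E'
from h import *
t=cv2.imread("pics/top0.png");s=cv2.imread("pics/side0.png")
tb=(270,185,305,225)
for n,im,bx in(("top",t,(270,185,310,225)),("side",s,(260,175,292,215))):
    bl=blobs(im,(105,120,50),(125,255,255),bx); ye=blobs(im,(15,100,120),(35,255,255),bx,2)
    for b in bl: print(n,"blue",b[0],b[1], ray(n,b[0],.06))
    for b in ye: print(n,"yel",b[0],b[1],ray(n,b[0],.06))
    # cap incl yellow
    g=blobs(im,(50,120,60),(75,255,255),(0,100,512,384))
    for b in g: print(n,"green",b[0],b[1],ray(n,b[0],.062))
    o=blobs(im,(5,170,100),(14,255,255),(100,100,300,300))
    for b in o: print(n,"orange",b[0],b[1],ray(n,b[0],.098))
c={}
# grey mask in top
hsv=cv2.cvtColor(t,cv2.COLOR_BGR2HSV)
for y in range(192,236,3): print(y,[tuple(hsv[y,x]) [1:] for x in range(320,356,3)])
E
```

```text
top blue [290.07594937 203.18987342] [284 195  15  16 158] [ 0.54129614 -0.2103104   0.06      ]
top yel [294.83333333 198.16666667] [293 196   5   5  12] [ 0.55438915 -0.2220766   0.06      ]
top green [222.17647059 138.17647059] [220 136   5   5  17] [ 0.70627878 -0.03376202  0.062     ]
top green [327.97435897 158.15384615] [325 155   7   7  39] [ 0.66001501 -0.3053715   0.062     ]
top green [332.32653061 210.75510204] [329 207   8   8  49] [ 0.52449463 -0.31543493  0.062     ]
top green [382.01724138 211.68965517] [378 208   9   9  58] [ 0.52529727 -0.438967    0.062     ]
top green [342.41269841 262.6984127 ] [339 259   8   9  63] [ 0.39726562 -0.33897012  0.062     ]
top orange [167.43478261 169.08695652] [165 167   6   5  23] [0.61150213 0.09367284 0.098     ]
side blue [275.94444444 188.53968254] [269 183  15  11 126] [ 0.54313279 -0.19770374  0.06      ]
side yel [272.5 183.5] [271 183   4   2   6] [ 0.55666436 -0.22031369  0.06      ]
side green [296.29411765 147.70588235] [293 146   7   4  17] [ 0.52779557 -0.43728202  0.062     ]
side green [241.35714286 163.92857143] [2
[... 5294 characters left out ...]
np.uint8(51), np.uint8(60)), (np.uint8(46), np.uint8(55)), (np.uint8(50), np.uint8(56)), (np.uint8(46), np.uint8(56)), (np.uint8(50), np.uint8(56)), (np.uint8(48), np.uint8(53)), (np.uint8(49), np.uint8(47)), (np.uint8(55), np.uint8(56)), (np.uint8(51), np.uint8(111)), (np.uint8(50), np.uint8(113)), (np.uint8(48), np.uint8(116))]
234 [(np.uint8(50), np.uint8(113)), (np.uint8(49), np.uint8(88)), (np.uint8(49), np.uint8(62)), (np.uint8(49), np.uint8(63)), (np.uint8(49), np.uint8(57)), (np.uint8(51), np.uint8(55)), (np.uint8(47), np.uint8(54)), (np.uint8(50), np.uint8(56)), (np.uint8(51), np.uint8(60)), (np.uint8(50), np.uint8(112)), (np.uint8(52), np.uint8(113)), (np.uint8(50), np.uint8(113))]
```

```bash
python3 - <<'E'
from h import *
t=cv2.imread("pics/top0.png");s=cv2.imread("pics/side0.png")
def rect(n,m,z):
    m=cv2.morphologyEx(m.astype(np.uint8)*255,cv2.MORPH_CLOSE,np.ones((5,5)))
    c=max(cv2.findContours(m,cv2.RETR_EXTERNAL,cv2.CHAIN_APPROX_NONE)[0],key=cv2.contourArea)
    P=np.array([ray(n,p[0],z)[:2] for p in c],np.float32)*1000
    r=cv2.minAreaRect(P); print(n,r,len(c)); return c
def hm(im,lo,hi,box):
    h=cv2.GaussianBlur(im,(0,0),.6); h=cv2.cvtColor(h,cv2.COLOR_BGR2HSV); m=cv2.inRange(h,np.array(lo),np.array(hi))>0
    k=np.zeros(m.shape,bool);x0,y0,x1,y1=box;k[y0:y1,x0:x1]=1;return m&k
b=(318,192,358,236)
sc=hm(t,(0,0,78),(180,44,200),b)|hm(t,(45,60,60),(80,255,255),b)
rect("top",sc,.062)
b=(272,155,312,195)
sc2=hm(s,(0,0,90),(180,40,200),b)
hs=cv2.cvtColor(s,cv2.COLOR_BGR2HSV)
# window black + red
w=hm(s,(0,0,0),(180,255,45),(275,170,300,190)); ys,xs=np.nonzero(w);print("win",xs.min(),xs.max(),ys.min(),ys.max(),xs.mean(),ys.mean())
rd=hm(s,(0,120,60),(8,255,255),(275,170,300,190))|hm(s,(172,120,60),(180,255,255),(275,170,300,190))
ys,xs=np.nonzero(rd)
if len(xs): print("red",list(zip(xs,ys)))
# case
print("case px",cv2.cvtColor(t,cv2.COLOR_BGR2HSV)[150,150],cv2.cvtColor(t,cv2.COLOR_BGR2HSV)[232,180],cv2.cvtColor(s,cv2.COLOR_BGR2HSV)[285,200],cv2.cvtColor(s,cv2.COLOR_BGR2HSV)[300,220])
cm=hm(t,(0,0,150),(40,80,255),(110,120,213,245)); c=rect("top",cm,.05)
cm=hm(s,(0,0,175),(40,80,255),(150,230,290,315)); c=rect("side",cm,.05)
rm=hm(t,(0,150,60),(8,255,255),(150,160,200,220))|hm(t,(170,150,60),(180,255,255),(150,160,200,220)); rect("top",rm,.078)
E
```

```text
top ((522.7333984375, -330.3224792480469), (58.25248336791992, 65.70024871826172), 78.76026153564453) 91
win 281 294 173 183 287.6623376623377 178.12987012987014
red [(np.int64(282), np.int64(177)), (np.int64(283), np.int64(177)), (np.int64(284), np.int64(177)), (np.int64(285), np.int64(177)), (np.int64(283), np.int64(178)), (np.int64(284), np.int64(178)), (np.int64(285), np.int64(178)), (np.int64(286), np.int64(178)), (np.int64(287), np.int64(178)), (np.int64(288), np.int64(178)), (np.int64(289), np.int64(178)), (np.int64(288), np.int64(179)), (np.int64(289), np.int64(179)), (np.int64(290), np.int64(179)), (np.int64(291), np.int64(179)), (np.int64(292), np.int64(179)), (np.int64(293), np.int64(179)), (np.int64(292), np.int64(180))]
case px [ 20  55 187] [16 52 54] [ 15  28 217] [ 15  30 103]
top ((597.5299072265625, 83.29554748535156), (235.0576629638672, 189.9942626953125), 15.235346794128418) 311
side ((597.6353759765625, 95.83815002441406), (237.64830017089844, 180.2032012939453), 15.300169944763184) 346
top ((534.4293212890625, 72.69842529296875), (20.160846710205078, 53.18705368041992), 17.014970779418945) 55
```

```bash
python3 - <<'E'
from h import *
t=cv2.imread("pics/top0.png");s=cv2.imread("pics/side0.png")
K=4
# scanner red line dir
rp=np.array([(282,177),(283,177),(284,177),(285,177),(283,178),(284,178),(285,178),(286,178),(287,178),(288,178),(289,178),(288,179),(289,179),(290,179),(291,179),(292,179),(293,179),(292,180)],float)
p=np.polyfit(rp[:,0],rp[:,1],1)
a,b=[ray("side",(x,np.polyval(p,x)),.036) for x in(282,293)]
print("win line",a,b,np.degrees(np.arctan2(*(b-a)[[1,0]]))+ -90)
# upsampled scanner top face fits
def up(im,box): x0,y0,x1,y1=box; return cv2.resize(im[y0:y1,x0:x1],None,fx=8,fy=8,interpolation=cv2.INTER_CUBIC)
def world(n,c,box,z): return np.array([ray(n,((q[0]+.5)/8-.5+box[0],(q[1]+.5)/8-.5+box[1]),z)[:2] for q in c])*1000
box=(318,192,358,236); h=cv2.cvtColor(up(t,box),cv2.COLOR_BGR2HSV)
m=((h[...,1]<45)&(h[...,2]>70))|((h[...,0]>40)&(h[...,0]<90)&(h[...,1]>60)&(h[...,2]>70))
m=cv2.morphologyEx(m.astype(np.uint8)*255,cv2.MORPH_OPEN,np.ones((9,9)));m=cv2.morphologyEx(m,cv2.MORPH_CLOSE,np.ones((15,15)))
cv2.imwrite("pics/m1.png",np.hstack([m,cv2.cvtColor(up(t,box),cv2.COLOR_BGR2GRAY)]))
c=max(cv2.findContours(m,0,1)[0],key=cv2.contourArea)[:,0]
print("scanner",cv2.minAreaRect(world("top",c,box,.062).astype(np.float32)))
# jar cap
for n,im,box in(("top",t,(278,190,304,216)),("side",s,(264,178,290,200))):
    u=up(im,box);h=cv2.cvtColor(u,cv2.COLOR_BGR2HSV)
    bl=(h[...,0]>100)&(h[...,0]<128)&(h[...,1]>110); ye=(h[...,0]>14)&(h[...,0]<38)&(h[...,1]>110)
    if n=="side": bl&=(h[...,2]>130)
    al=cv2.morphologyEx((bl|ye).astype(np.uint8)*255,cv2.MORPH_CLOSE,np.ones((13,13)))
    c=max(cv2.findContours(al,0,1)[0],key=cv2.contourArea)[:,0]
    W=world(n,c,box,.06).astype(np.float32); e=cv2.fitEllipse(W); print(n,e,cv2.minEnclosingCircle(W))
    ys,xs=np.nonzero(ye); y=world(n,[(xs.mean(),ys.mean())],box,.06)[0]; d=y-np.array(e[0]);print("bar",y,np.hypot(*d),np.degrees(np.arctan2(d[1],d[0])))
E
```

```text
win line [ 0.54537049 -0.29947463  0.036     ] [ 0.51353655 -0.29335311  0.036     ] 79.11515113597255
scanner ((522.0855712890625, -330.23583984375), (57.41681671142578, 66.7508316040039), 77.84961700439453)
top ((542.964111328125, -211.6327362060547), (37.99962615966797, 40.388492584228516), 76.3294677734375) ((543.6197509765625, -212.1650390625), 21.162107467651367)
bar [ 553.89402266 -221.51998634] 14.738408226028763 -42.13264436000931
side ((546.1111450195312, -207.92999267578125), (37.61017990112305, 40.068031311035156), 143.40464782714844) ((547.2763671875, -208.33956909179688), 20.810016632080078)
bar [ 556.28289649 -219.49719855] 15.403401567708784 -48.672857894724494
```

View pics/m1.png

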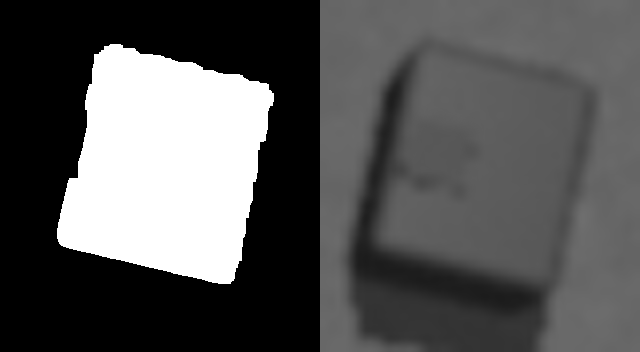

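Emit:
{"name": "servo_tool", "arguments": {"targets": [[1.38,1.125,0,0,0,0.1455],[1.38,1.125,0,0,0,0.1455],[1.38,1.125,0,0,0,0.1455],[1.38,1.125,-0.5,0,0,0.1455],[1.38,1.125,-0.5,0,0,0.1455],[1.38,1.125,-0.5,0,0,0.1455],[1.38,1.125,-0.5,0,0,0.1455],[1.38,1.125,-0.5,0,0,0.1455],[1.38,1.125,-0.5,0,0,0.1455],[1.38,1.125,-0.5,0,0,0.1455],[1.38,1.125,-0.5,0,0,0.1455],[1.38,1.125,-0.5,0,0,0.1455],[1.38,1.125,-0.5,0,0,0.1455],[1.38,1.125,-0.5,0,0,0.1455],[1.38,1.125,-0.5,0,0,0.1455],[1.38,1.125,-0.5,0,0,0.1455],[1.38,1.125,-0.5,0,0,0.1455],[1.38,1.125,-0.5,0,0,0.1455],[1.38,1.125,-0.5,0,0,0.1455],[1.38,1.125,-0.5,0,0,0.1455]], "gripper": -1, "grip_force": 25}}

```text
t: 2.1
eef_pos: [0.4894, -0.2542, 0.1648]
tool_rot: [180.0, -0.0, -169.0]
force: [0.2, 0.2, 0.2]
opening: 0.0858
```

Emit:
{"name": "servo_tool", "arguments": {"targets": [[1.38,1.1,-0.5,0,0,0.1455],[1.38,1.1,-0.5,0,0,0.1455],[1.38,1.1,-0.5,0,0,0.1455],[1.37,1.12,-0.5,0,0,0.1455],[0,0,0,0,0,0]]}}

```text
t: 2.6
eef_pos: [0.5448, -0.2094, 0.1443]
tool_rot: [179.9, -0.0, -135.7]
force: [-1.1, -0.2, -0.4]
opening: 0.0854
```

```bash
python3 - <<'E'
from h import *
for n,b in(("side",(200,100,360,220)),("top",(240,140,400,260))):
    im=robot.capture(n)[:,:,::-1]; cv2.imwrite(f"pics/{n}1.png",im)
    cv2.imwrite(f"pics/{n}1c.png",cv2.resize(im[b[1]:b[3],b[0]:b[2]],None,fx=4,fy=4))
print(robot.read_state()['eef_pos'],robot.read_state()['tool_rot'])
E
```

```text
[ 0.5438416  -0.21055417  0.14501884] [ 1.79960572e+02 -2.30847391e-02 -1.36140887e+02]
```

View pics/side1c.png

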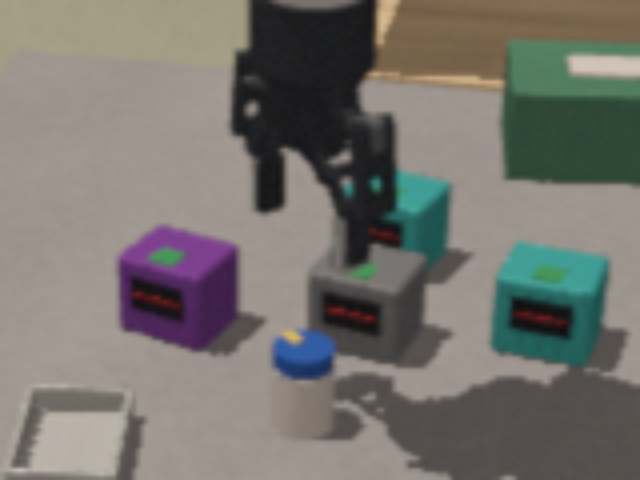

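View pics/top1c.png

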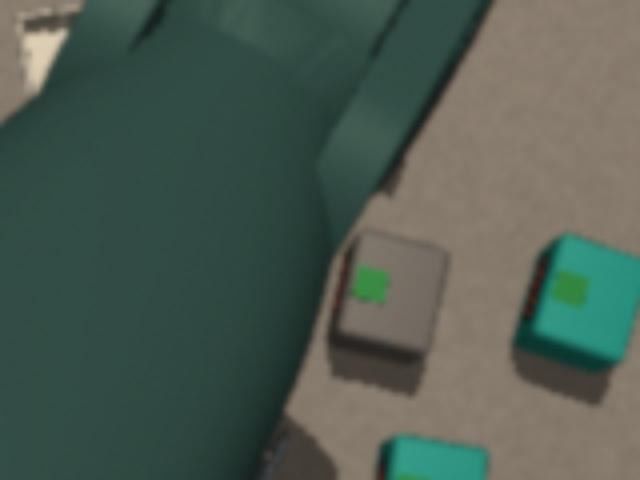

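Emit:
{"name": "servo_tool", "arguments": {"targets": [[0,0,-2.2,0,0,0],[0,0,-2.2,0,0,0],[0,0,-2.2,0,0,0],[0,0,-2.2,0,0,0],[0,0,-1.7,0,0,0],[0,0,0,0,0,0]]}}

```text
t: 3.3
eef_pos: [0.5425, -0.2107, 0.0387]
tool_rot: [179.8, -0.1, -136.2]
force: [-0.8, 0.2, 0.8]
opening: 0.0852
```

Emit:
{"name": "servo_tool", "arguments": {"targets": [[0,0,0,0,0,0],[0,0,0,0,0,0],[0,0,0,0,0,0],[0,0,0,0,0,0],[0,0,0,0,0,0],[0,0,0,0,0,0]], "gripper": 1, "grip_force": 20}}

```text
t: 3.9
eef_pos: [0.5445, -0.211, 0.0413]
tool_rot: [-179.9, 0.0, -136.0]
force: [-1.4, 0.2, 5.9]
opening: 0.0405
```

Emit:
{"name": "servo_tool", "arguments": {"targets": [[0,0,0,0,0,-0.1],[0,0,0,0,0,-0.1],[0,0,0,0,0,-0.1],[0,0,0,0,0,-0.1],[0,0,0,0,0,-0.1],[0,0,0,0,0,-0.1],[0,0,0,0,0,-0.1],[0,0,0,0,0,-0.1],[0,0,0,0,0,-0.1],[0,0,0,0,0,-0.1],[0,0,0,0,0,0],[0,0,0,0,0,0]]}}

```text
t: 5.1
eef_pos: [0.5447, -0.2109, 0.0413]
tool_rot: [-180.0, 0.1, 166.7]
force: [-0.4, -0.2, 4.8]
opening: 0.0405
```

Emit:
{"name": "servo_tool", "arguments": {"targets": [[0,0,0,0,0,0],[0,0,0,0,0,0],[0,0,0,0,0,0],[0,0,0,0,0,0],[0,0,0,0,0,0],[0,0,0,0,0,0]], "gripper": -1}}

```text
t: 5.7
eef_pos: [0.5441, -0.2106, 0.0403]
tool_rot: [180.0, -0.0, 166.7]
force: [0.9, -0.4, 0.6]
opening: 0.0853
```

Emit:
{"name": "servo_tool", "arguments": {"targets": [[0,0,1.5,0,0,0],[0,0,2.5,0,0,0],[0,0,2.5,0,0,0],[0,0,2.5,0,0,0],[0,1.5,3,0,0,0.1],[0,3,2,0,0,0.1],[0,3,2,0,0,0.1],[0,3,0,0,0,0.1],[0,3,0,0,0,0.1],[0,3,0,0,0,0.1],[0,0,0,0,0,0]]}}

```text
t: 6.8
eef_pos: [0.5438, -0.0428, 0.2004]
tool_rot: [180.0, 0.0, -158.5]
force: [0.1, -0.2, 0.4]
opening: 0.085
```

```bash
python3 - <<'E'
from h import *
for n,b in(("side",(240,150,340,220)),("top",(260,165,370,245))):
    im=robot.capture(n)[:,:,::-1]; cv2.imwrite(f"pics/{n}2.png",im)
    cv2.imwrite(f"pics/{n}2c.png",cv2.resize(im[b[1]:b[3],b[0]:b[2]],None,fx=6,fy=6,interpolation=cv2.INTER_CUBIC))
E
```

```text
(no output)
```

View pics/side2c.png

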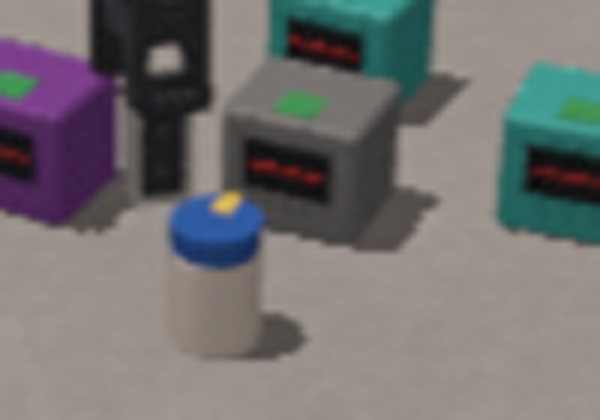

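View pics/top2c.png

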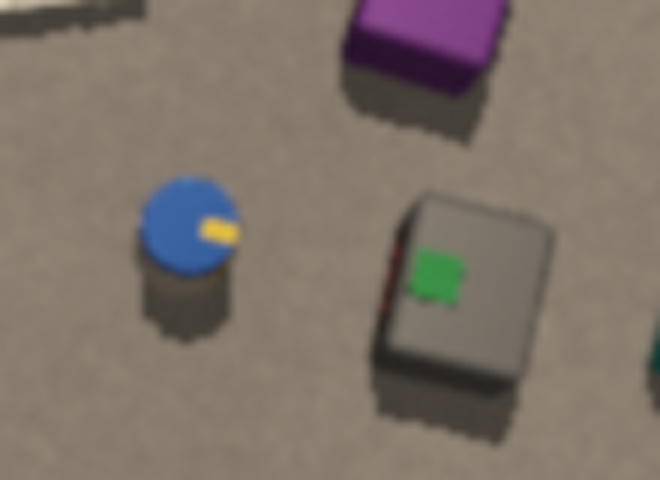

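```bash
cat > jar.py <<'E'
from h import *
import sys
k=sys.argv[1]
def up(im,box): x0,y0,x1,y1=box; return cv2.resize(im[y0:y1,x0:x1],None,fx=8,fy=8,interpolation=cv2.INTER_CUBIC)
def world(n,c,box,z): return np.array([ray(n,((q[0]+.5)/8-.5+box[0],(q[1]+.5)/8-.5+box[1]),z)[:2] for q in c])*1000
for n,box in(("top",(278,190,304,216)),("side",(264,178,290,200))):
    im=cv2.imread(f"pics/{n}{k}.png")
    u=up(im,box);h=cv2.cvtColor(u,cv2.COLOR_BGR2HSV)
    bl=(h[...,0]>100)&(h[...,0]<128)&(h[...,1]>110); ye=(h[...,0]>14)&(h[...,0]<38)&(h[...,1]>110)
    if n=="side": bl&=(h[...,2]>130)
    al=cv2.morphologyEx((bl|ye).astype(np.uint8)*255,cv2.MORPH_CLOSE,np.ones((25,25)))
    c=max(cv2.findContours(al,0,1)[0],key=cv2.contourArea)[:,0]
    W=world(n,c,box,.06).astype(np.float32); cc=cv2.minEnclosingCircle(W); e=cv2.fitEllipse(W)
    ys,xs=np.nonzero(ye); Y=world(n,list(zip(xs,ys))[::3],box,.06); y=Y.mean(0)
    w,v=np.linalg.eigh(np.cov(Y.T)); a=v[:,1]
    print(n,e[0],e[1],cc,"bar",y,"pca",np.degrees(np.arctan2(a[1],a[0])),w)
    for C in(e[0],cc[0]):
        d=y-np.array(C);print(np.hypot(*d),np.degrees(np.arctan2(d[1],d[0])))
E
python3 jar.py 0; python3 jar.py 2
python3 - <<'E'
from h import *
t=cv2.imread("pics/top2.png")
# scanner top-face: far edges, pts picked from the crop (x6, origin 260,165)
P=[(430,193),(553,222),(522,380),(388,348)]
W=np.array([ray("top",(260+(x+.5)/6-.5,165+(y+.5)/6-.5),.062)[:2] for x,y in P])*1000
for i in range(4):
    d=W[(i+1)%4]-W[i];print(W[i],np.hypot(*d),np.degrees(np.arctan2(d[1],d[0])))
E
```

```text
top (543.0183715820312, -211.6728057861328) (37.9870719909668, 40.53010559082031) ((543.6197509765625, -212.1650390625), 21.162107467651367) bar [ 553.90192576 -221.51295628] pca 137.37758445343118 [ 3.18804075 15.45881634]
14.672433785835546 -42.11768769150973
13.896282758338115 -42.275170469926024
side (546.2223510742188, -208.14756774902344) (37.94932556152344, 40.07046127319336) ((547.2763671875, -208.33956909179688), 20.810016632080078) bar [ 556.26375965 -219.51020222] pca 133.42174848269474 [ 2.48202583 11.82583024]
15.16375112802314 -48.532264382137015
14.337233615023855 -51.18139783700148
top (542.8984375, -212.8652801513672) (38.49275588989258, 40.59984588623047) ((542.051513671875, -214.51307678222656), 21.5231990814209) bar [ 541.77012829 -226.0916053 ] pca 74.84825157170589 [ 4.6658515  15.53671651]
13.27436471211609 -94.8759737732611
11.581947171729244 -91.39214768866015
side (546.3162231445312, -210.0050048828125) (36.956180572509766, 41.886722564697266) ((548.5346069335938, -212.12818908691406), 22.79112434387207) bar [ 544.34193883 -225.77742459] pca 80.48609867277449 [ 3.52607367 20.71685482]
15.895503200353273 -97.13478732701321
14.278658747992178 -107.07551152197519
[ 559.94213435 -313.00888109] 52.279837671402206 -102.14306837432166
[ 548.94488811 -364.11897796] 67.88465189936022 168.2456732266931
[ 482.48377116 -350.28980963] 56.31574125216246 77.84440400844124
[ 494.34202133 -295.2367024 ] 67.96488183272096 -15.158528310317744
```

```bash
python3 - <<'E'
from h import *
t=cv2.imread("pics/top0.png");s=cv2.imread("pics/side0.png")
cv2.imwrite("pics/tl2.png",cv2.resize(t[160:215,145:205],None,fx=10,fy=10,interpolation=cv2.INTER_CUBIC))
cv2.imwrite("pics/sl2.png",cv2.resize(s[230:275,200:270],None,fx=10,fy=10,interpolation=cv2.INTER_CUBIC))
# case corners side & top
def hm(im,lo,hi,box):
    h=cv2.cvtColor(im,cv2.COLOR_BGR2HSV); m=cv2.inRange(h,np.array(lo),np.array(hi))
    k=np.zeros(m.shape,np.uint8);x0,y0,x1,y1=box;k[y0:y1,x0:x1]=1;return m*k
for n,m in(("top",hm(t,(0,0,150),(40,75,255),(110,120,230,245))),("side",hm(s,(0,0,160),(40,80,255),(150,230,290,315)))):
    m=cv2.morphologyEx(m,cv2.MORPH_OPEN,np.ones((3,3))); 
    c=max(cv2.findContours(m,0,1)[0],key=cv2.contourArea); q=cv2.approxPolyDP(cv2.convexHull(c),4,True)[:,0]
    print(n,[(tuple(p),np.round(ray(n,p,.05)[:2]*1000)) for p in q])
E
```

```text
top [((np.int32(196), np.int32(131)), array([728.,  36.])), ((np.int32(215), np.int32(216)), array([506., -23.])), ((np.int32(148), np.int32(232)), array([461., 141.])), ((np.int32(131), np.int32(145)), array([686., 202.]))]
side [((np.int32(150), np.int32(265)), array([739., 134.])), ((np.int32(179), np.int32(230)), array([725.,  10.])), ((np.int32(275), np.int32(234)), array([511., -24.])), ((np.int32(283), np.int32(293)), array([462., 151.])), ((np.int32(150), np.int32(300)), array([697., 223.]))]
```

View pics/tl2.png

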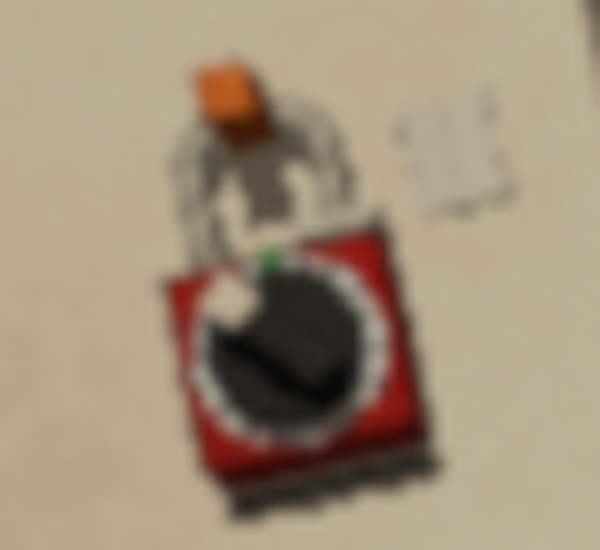

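View pics/sl2.png

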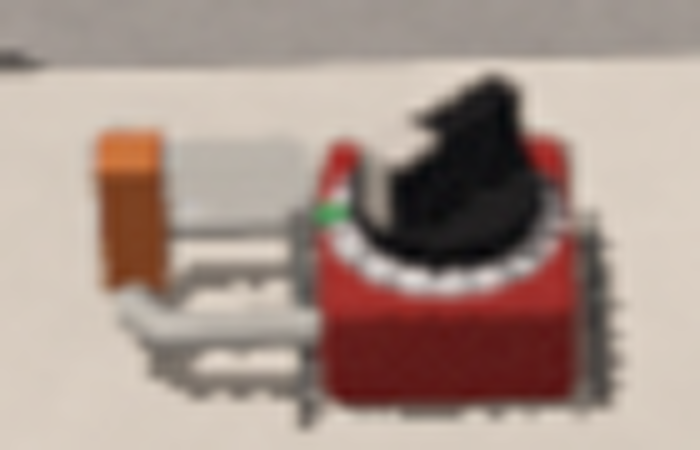

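```bash
python3 - <<'E'
from h import *
T=lambda x,y:(145+(x+.5)/10-.5,160+(y+.5)/10-.5)
S=lambda x,y:(200+(x+.5)/10-.5,230+(y+.5)/10-.5)
def f(nm,n,p,z): r=ray(n,p,z)*1000; print(nm,n,r[:2].round(1)); return r[:2]
c=f("ring","top",T(292,348),.080); f("ring","side",S(449,200),.080)
a=f("disc","side",S(450,195),.087)
g=f("green","top",T(270,258),.079);g2=f("green","side",S(330,214),.079)
f("tab","top",T(226,92),.098);f("tab","side",S(128,150),.098)
p=f("ptr","top",T(235,303),.1)
for z in(.087,.095,.104): f("ptr%g"%z,"top",T(235,303),z)
f("barend","side",S(500,95),.104)
# project prediction
for nm,C in(("top-est",(551.8,77.2)),("side-est",(554,83.9)),("mid",(553,80.5))):
    C=np.array(C)/1000; u=np.array([np.cos(.266),np.sin(.266)])
    print(nm,"tab70",)
    for q in(0,):
        for n,o in(("top",(145,160)),("side",(200,230))):
            def pp(X): r=proj(n,X); return ((r-np.array(o)+.5)*10-.5).round()
            print(n,"disc c",pp([*C,.087]),"bar top c",pp([*C,.104]), [ (k,pp([*(C+.018*np.array([np.cos(.266+np.radians(20*k)),np.sin(.266+np.radians(20*k))])),.104])) for k in(2,3,4)])
E
```

```text
ring top [552.4  77.7]
ring side [554.3  78.8]
disc side [552.2  85.5]
green top [575.1  84.7]
green side [576.8  87.2]
tab top [612.3  94.4]
tab side [614.3  99.1]
ptr top [559.2  88.3]
ptr0.087 top [561.9  91. ]
ptr0.095 top [560.2  89.3]
ptr0.104 top [558.3  87.5]
barend side [544.8  73.1]
top-est tab70
top disc c [289. 345.] bar top c [276. 330.] [(2, array([217., 287.])), (3, array([205., 310.])), (4, array([201., 335.]))]
side disc c [462. 170.] bar top c [461. 103.] [(2, array([391., 141.])), (3, array([416., 154.])), (4, array([446., 160.]))]
side-est tab70
top disc c [262. 335.] bar top c [249. 321.] [(2, array([190., 278.])), (3, array([178., 300.])), (4, array([174., 326.]))]
side disc c [443. 189.] bar top c [442. 122.] [(2, array([372., 161.])), (3, array([396., 173.])), (4, array([426., 179.]))]
mid tab70
top disc c [275. 339.] bar top c [262. 325.] [(2, array([204., 282.])), (3, array([192., 305.])), (4, array([188., 330.]))]
side disc c [452. 179.] bar top c [451. 112.] [(2, array([381., 151.])), (3, array([406., 163.])), (4, array([436., 169.]))]
```

Emit:
{"name": "servo_tool", "arguments": {"targets": [[0.2,2.4,-1,0,0,0.118],[0.2,2.4,-1,0,0,0.118],[0.2,2.5,-1,0,0,0.118],[0.2,2.5,-1,0,0,0.117],[0.12,2.43,-1,0,0,0.117],[0,0,0,0,0,0],[0,0,0,0,0,0]]}}

```text
t: 7.6
eef_pos: [0.5535, 0.076, 0.1502]
tool_rot: [180.0, -0.0, -125.3]
force: [-0.0, -0.1, 0.4]
opening: 0.0855
```

```bash
python3 - <<'E'
from h import *
im=robot.capture("side")[:,:,::-1]; cv2.imwrite("pics/side3.png",im)
x,y=190,195
cv2.imwrite("pics/side3c.png",cv2.resize(im[195:285,190:290],None,fx=6,fy=6,interpolation=cv2.INTER_CUBIC))
s=robot.read_state();print(s['eef_pos'],s['tool_rot'],s['joint_pos'])
E
```

```text
[0.55359566 0.07565507 0.15041414] [-1.79984389e+02 -9.16662690e-03 -1.25387358e+02] [-5.66364559e-01  2.10975191e+01 -9.72824271e+00  5.91666571e+01
 -1.64391208e-02 -5.51790085e+01]
```

View pics/side3c.png

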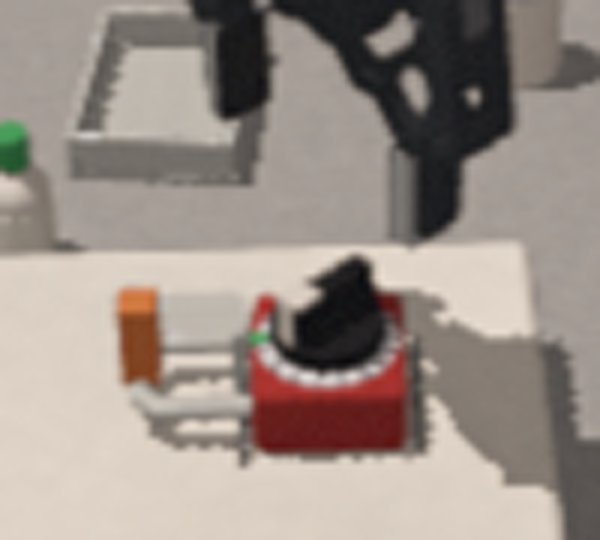

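Emit:
{"name": "servo_tool", "arguments": {"targets": [[0,0.35,-1,0,0,0],[0,0,-1,0,0,0],[0,0,-1,0,0,0],[0,0,-1,0,0,0],[0,0,0,0,0,0],[0,0,0,0,0,0]]}}

```text
t: 8.25
eef_pos: [0.5532, 0.0801, 0.1101]
tool_rot: [180.0, -0.0, -125.2]
force: [0.8, 0.4, -0.2]
opening: 0.0855
```

```bash
python3 - <<'E'
from h import *
im=robot.capture("side")[:,:,::-1]; cv2.imwrite("pics/side4.png",im)
cv2.imwrite("pics/side4c.png",cv2.resize(im[195:285,190:290],None,fx=6,fy=6,interpolation=cv2.INTER_CUBIC))
s=robot.read_state();print(s['eef_pos'],s['tool_rot'],s['force'])
E
```

```text
[0.5534357  0.08009453 0.11042029] [-1.79992024e+02  3.66233885e-03 -1.25220324e+02] [-0.27700329 -0.09425151  0.04434971]
```

View pics/side4c.png

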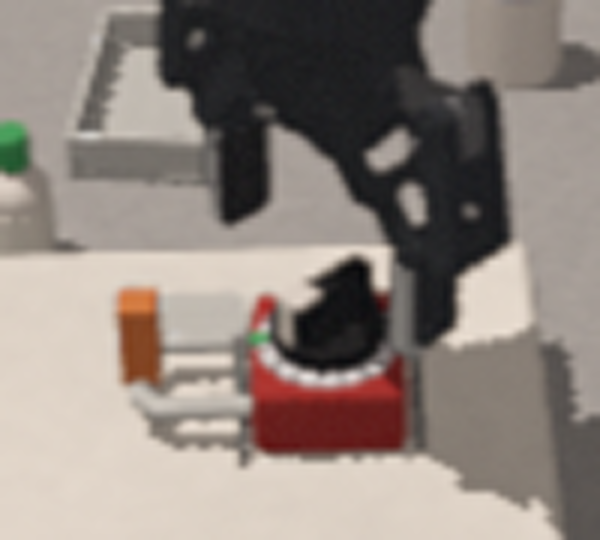

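Emit:
{"name": "servo_tool", "arguments": {"targets": [[0,0,0,0,0,0],[0,0,0,0,0,0],[0,0,0,0,0,0],[0,0,0,0,0,0],[0,0,0,0,0,0],[0,0,0,0,0,0],[0,0,0,0,0,0],[0,0,0,0,0,0]], "gripper": 1, "grip_force": 20}}

```text
t: 9.1
eef_pos: [0.5534, 0.0801, 0.1104]
tool_rot: [-180.0, 0.0, -125.2]
force: [0.8, -0.3, 3.4]
opening: 0.0095
```

```bash
python3 - <<'E'
from h import *
im=robot.capture("side")[:,:,::-1]; cv2.imwrite("pics/side5.png",im)
cv2.imwrite("pics/side5c.png",cv2.resize(im[195:285,190:290],None,fx=6,fy=6,interpolation=cv2.INTER_CUBIC))
s=robot.read_state();print(s['eef_pos'],s['tool_rot'],s['force'],s['wrist_torque'],s['opening'])
E
```

```text
[0.55342051 0.08010957 0.11039936] [-1.79986118e+02  5.87512195e-03 -1.25218266e+02] [-0.23036498 -1.00273935  3.70118425] [-0.19405136  0.08297405 -0.05423346] 0.0087678407942988
```

View pics/side5c.png

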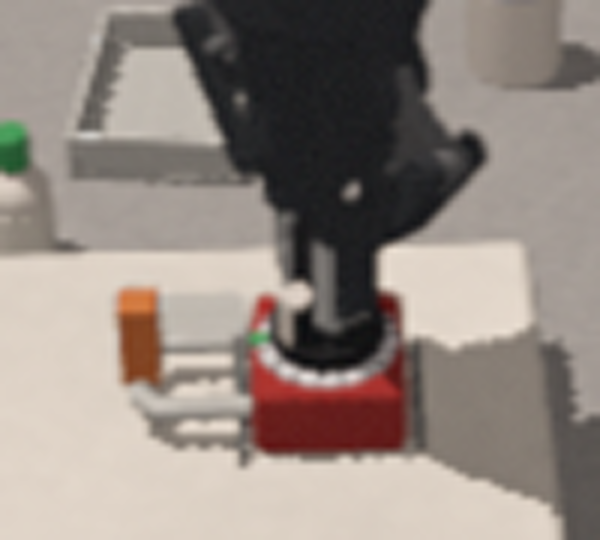

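Emit:
{"name": "servo_tool", "arguments": {"targets": [[0,0,0,0,0,-0.1165],[0,0,0,0,0,-0.1165],[0,0,0,0,0,-0.1165],[0,0,0,0,0,0],[0,0,0,0,0,0],[0,0,0,0,0,-0.1165],[0,0,0,0,0,-0.1165],[0,0,0,0,0,-0.1165],[0,0,0,0,0,0],[0,0,0,0,0,0]]}}

```text
t: 10.15
eef_pos: [0.5533, 0.0804, 0.1104]
tool_rot: [180.0, 0.0, -165.1]
force: [-1.9, 2.4, 6.7]
opening: 0.0091
```

```bash
python3 - <<'E'
from h import *
im=robot.capture("side")[:,:,::-1]; cv2.imwrite("pics/side6.png",im)
cv2.imwrite("pics/side6c.png",cv2.resize(im[195:285,190:290],None,fx=6,fy=6,interpolation=cv2.INTER_CUBIC))
s=robot.read_state();print(s['eef_pos'],s['tool_rot'],s['force'],s['wrist_torque'],s['opening'])
E
```

```text
[0.55322672 0.0804195  0.11038916] [ 1.79965659e+02  8.16168196e-03 -1.65069518e+02] [-1.17845836  2.05656901  6.12659422] [ 0.50172246  0.38970553 -0.09422803] 0.008901530342078386
```

View pics/side6c.png

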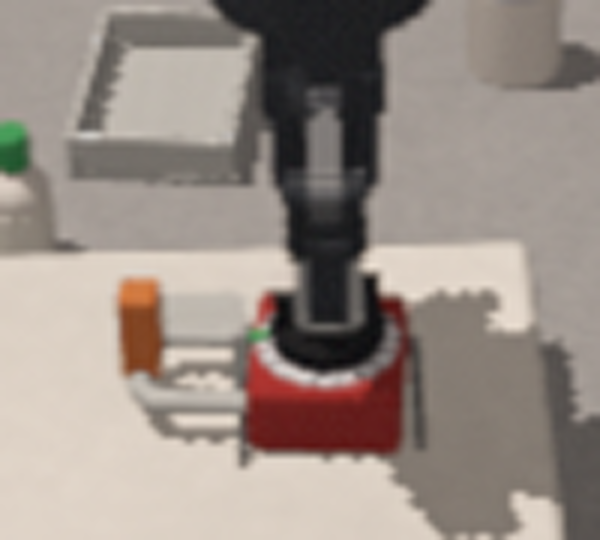

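Emit:
{"name": "servo_tool", "arguments": {"targets": [[0,0,0,0,0,0],[0,0,0,0,0,0],[0,0,0,0,0,0],[0,0,0,0,0,0],[0,0,0,0,0,0],[0,0,0,0,0,0]], "gripper": -1}}

```text
t: 10.8
eef_pos: [0.5533, 0.0801, 0.1102]
tool_rot: [-180.0, -0.0, -165.3]
force: [-0.2, -1.0, 0.9]
opening: 0.0854
```

```bash
python3 - <<'E'
from h import *
im=robot.capture("side")[:,:,::-1]; cv2.imwrite("pics/side7.png",im)
cv2.imwrite("pics/side7c.png",cv2.resize(im[195:285,190:290],None,fx=6,fy=6,interpolation=cv2.INTER_CUBIC))
s=robot.read_state();print(s['eef_pos'],s['tool_rot'],s['force'],s['wrist_torque'],s['opening'])
E
```

```text
[0.55330534 0.08012997 0.11025844] [-1.79999115e+02 -2.02348993e-03 -1.65256749e+02] [-0.1873887  -0.13893912 -0.32748886] [ 0.0200378   0.01579082 -0.01156999] 0.0855465756750694
```

View pics/side7c.png

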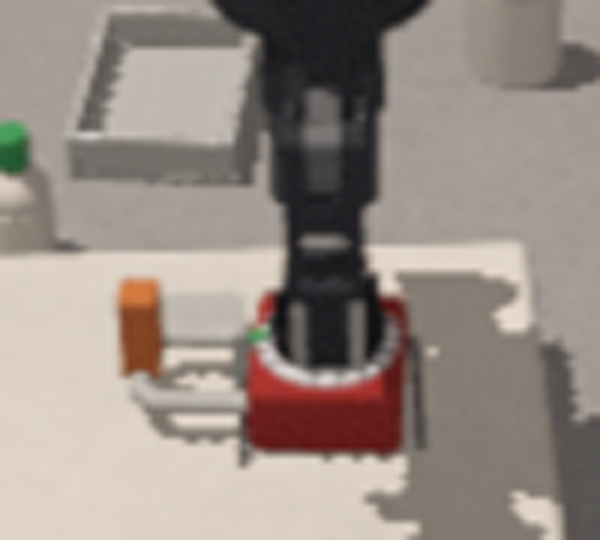

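Emit:
{"name": "servo_tool", "arguments": {"targets": [[0,0,2,0,0,0],[0,0,3,0,0,0],[0,-2,3,0,0,0],[0,-5,2,0,0,0],[0,-5,0,0,0,0],[0,-5,0,0,0,0],[0,0,0,0,0,0]]}}

```text
t: 11.55
eef_pos: [0.5533, -0.0913, 0.2088]
tool_rot: [-179.9, 0.0, -165.5]
force: [-0.4, 1.2, 0.1]
opening: 0.0854
```

```bash
python3 - <<'E'
from h import *
im=robot.capture("side")[:,:,::-1]; cv2.imwrite("pics/side8.png",im)
tp=robot.capture("top")[:,:,::-1]; cv2.imwrite("pics/top8.png",tp)
a=cv2.resize(im[230:275,200:270],None,fx=10,fy=10,interpolation=cv2.INTER_CUBIC)
b=cv2.resize(tp[160:215,145:205],None,fx=10,fy=10,interpolation=cv2.INTER_CUBIC)
cv2.imwrite("pics/side8c.png",a);cv2.imwrite("pics/top8c.png",b)
E
```

```text
(no output)
```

View pics/side8c.png

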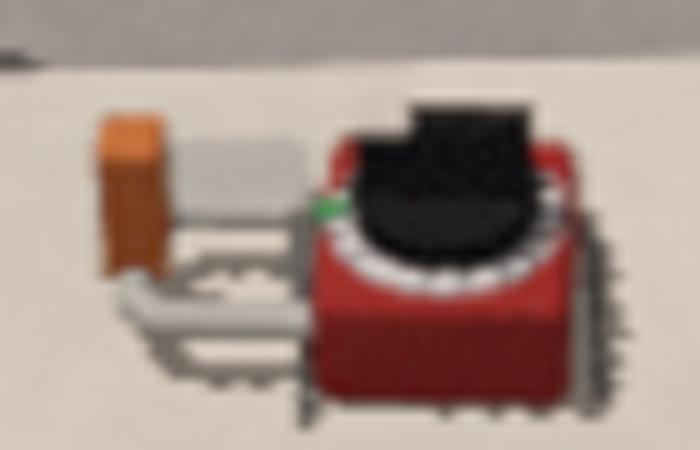

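View pics/top8c.png

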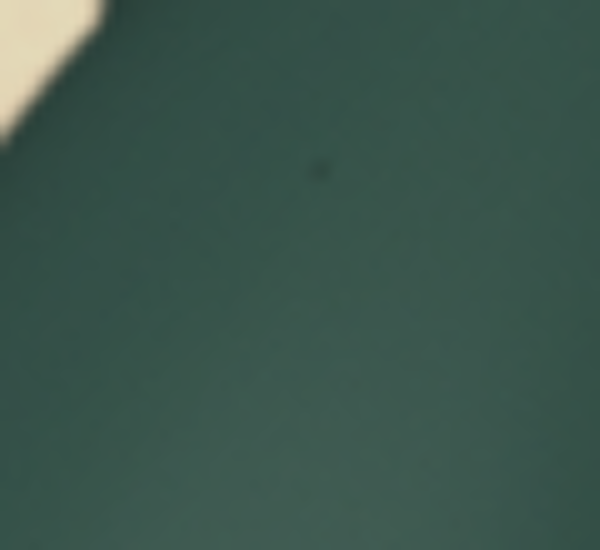

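```bash
python3 - <<'E'
from h import *
o=[]
for k in(0,8):
    im=cv2.imread(f"pics/side{k}.png")[232:262,225:262]
    l=cv2.cvtColor(im,cv2.COLOR_BGR2LAB).astype(float)
    g=np.clip((im.astype(float)-120)*1.9,0,255).astype(np.uint8)
    o.append(cv2.resize(g,None,fx=10,fy=10,interpolation=cv2.INTER_NEAREST))
cv2.imwrite("pics/cmp.png",np.hstack(o))
for k in (0,8):
    im=cv2.imread(f"pics/side{k}.png")
    for b in blobs(im,(5,170,60),(14,255,255),(200,235,230,275)): print(k,"orange",b[0],b[1])
    h=cv2.cvtColor(im,cv2.COLOR_BGR2HSV);m=cv2.inRange(h,np.array((0,150,60)),np.array((5,255,255)))|cv2.inRange(h,np.array((170,150,60)),np.array((180,255,255)))
    m[:240]=0;m[275:]=0;m[:,:225]=0;m[:,265:]=0
    ys,xs=np.nonzero(m);print(xs.min(),xs.max(),ys.max(),len(xs))
    for x in range(232,258,4): yy=ys[xs==x];print(x,yy.max(),end=' ')
    print()
E
```

```text
0 orange [212.8030303  250.75757576] [210 244   6  14  66]
232 256 269 290
232 265 236 269 240 269 244 269 248 269 252 269 256 268 
8 orange [213.         249.20895522] [211 243   5  14  67]
231 256 269 294
232 268 236 269 240 269 244 269 248 269 252 269 256 264
```

View pics/cmp.png

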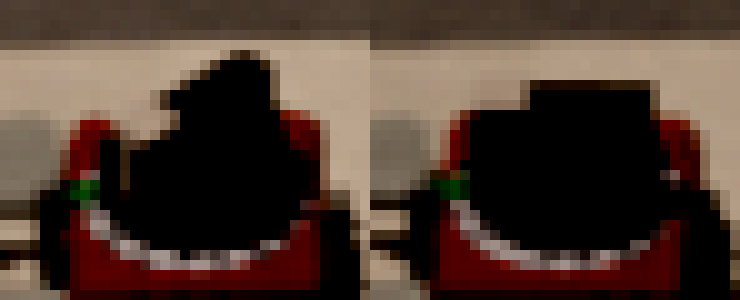

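Emit:
{"name": "servo_tool", "arguments": {"targets": [[1,3,0,0,0,0],[1,3.1,0,0,0,0],[1,3.1,0,0,0,0],[1,3.1,-2,0,0,0],[1,3.1,-3,0,0,0],[1,3.1,-2.5,0,0,0],[0,0,0,0,0,0],[0,0,0,0,0,0]]}}

```text
t: 12.45
eef_pos: [0.6127, 0.1004, 0.1334]
tool_rot: [180.0, -0.1, -165.1]
force: [-0.1, 1.4, -0.4]
opening: 0.085
```

```bash
cat > sv.py <<'E'
from h import *
import sys
k=sys.argv[1]
im=robot.capture("side")[:,:,::-1]; cv2.imwrite(f"pics/side{k}.png",im)
cv2.imwrite(f"pics/side{k}c.png",cv2.resize(im[195:285,180:280],None,fx=7,fy=6.6,interpolation=cv2.INTER_CUBIC))
s=robot.read_state();print(s['t'],s['eef_pos'].round(4),s['tool_rot'].round(1),s['force'].round(1),s['wrist_torque'].round(2),s['opening'])
E
python3 sv.py 9
```

```text
12.5 [0.6131 0.0995 0.1343] [-180.     0.  -165.2] [0.5 0.7 0.6] [-0.03 -0.02  0.03] 0.08577199349838469
```

View pics/side9c.png

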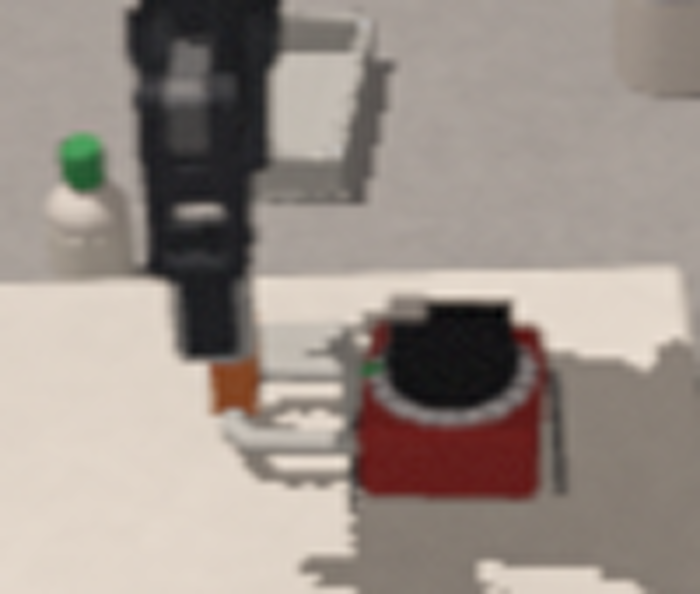

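```bash
python3 - <<'E'
from h import *
im=cv2.imread("pics/side9.png")
c=lambda p:((p-np.array([180,195])+.5)*np.array([7,6.6])).round()
for z in(.115,.125): print(c(proj("side",[.613-.259*.047,.0995+.966*.047,z])))
print("tab",c(proj("side",[.6135,.0935,.098])),c(proj("side",[.6135,.0935,.07])))
i8=cv2.imread("pics/side8.png")
E
```

```text
[221. 390.]
[219. 362.]
tab [239. 319.] [244. 391.]
```

Emit:
{"name": "servo_tool", "arguments": {"targets": [[0,-0.6,0,0,0,0],[0,0,-1,0,0,0],[0,0,-1,0,0,0],[0,0,-1,0,0,0],[0,0,-0.9,0,0,0],[0,0,0,0,0,0]]}}

```text
t: 13.1
eef_pos: [0.6125, 0.0926, 0.0932]
tool_rot: [180.0, -0.1, -165.3]
force: [-0.4, 1.2, 0.1]
opening: 0.0853
```

```bash
python3 sv.py 10
```

```text
13.15 [0.6129 0.0927 0.0941] [ 1.800e+02 -1.000e-01 -1.653e+02] [0.9 0.1 0.5] [0.03 0.07 0.01] 0.08561315617532637
```

View pics/side10c.png

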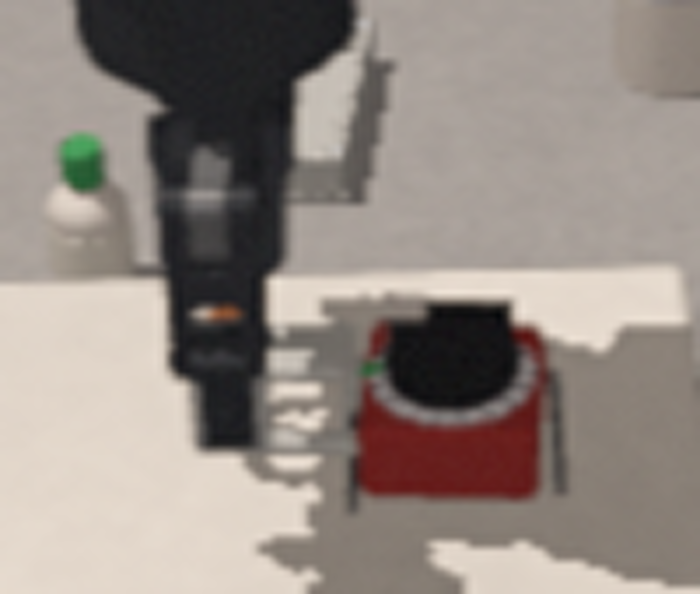

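Emit:
{"name": "servo_tool", "arguments": {"targets": [[0,0,0,0,0,0],[0,0,0,0,0,0],[0,0,0,0,0,0],[0,0,0,0,0,0],[0,0,0,0,0,0],[0,0,0,0,0,0],[0,0,0,0,0,0],[0,0,0,0,0,0]], "gripper": 1, "grip_force": 20}}

```text
t: 13.95
eef_pos: [0.6134, 0.0929, 0.095]
tool_rot: [180.0, 0.0, -165.3]
force: [-1.2, 3.2, 2.1]
opening: 0.014
```

```bash
python3 sv.py 11
```

```text
14.0 [0.6134 0.0929 0.095 ] [ 180.     0.  -165.3] [0.1 1.9 1.8] [ 0.45  0.02 -0.17] 0.013608515695504204
```

View pics/side11c.png

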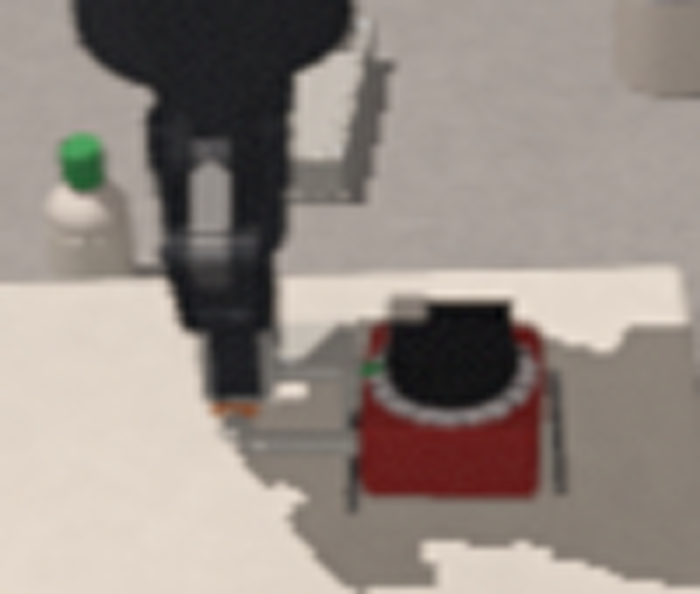

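Emit:
{"name": "servo_tool", "arguments": {"targets": [[0.39,0.105,0,0,0,0],[0.39,0.105,0,0,0,0],[0.39,0.105,0,0,0,0],[0.39,0.105,0,0,0,0],[0.39,0.105,0,0,0,0],[0.39,0.105,0,0,0,0],[0,0,0,0,0,0],[0,0,0,0,0,0]]}}

```text
t: 14.8
eef_pos: [0.6372, 0.0991, 0.095]
tool_rot: [-180.0, 0.1, -165.3]
force: [0.6, 0.3, 2.9]
opening: 0.0135
```

```bash
python3 sv.py 12
```

```text
14.85 [0.6371 0.0991 0.0951] [-1.800e+02  1.000e-01 -1.653e+02] [2.  0.4 1.7] [ 0.04 -0.24 -0.05] 0.013745956539627265
```

View pics/side12c.png

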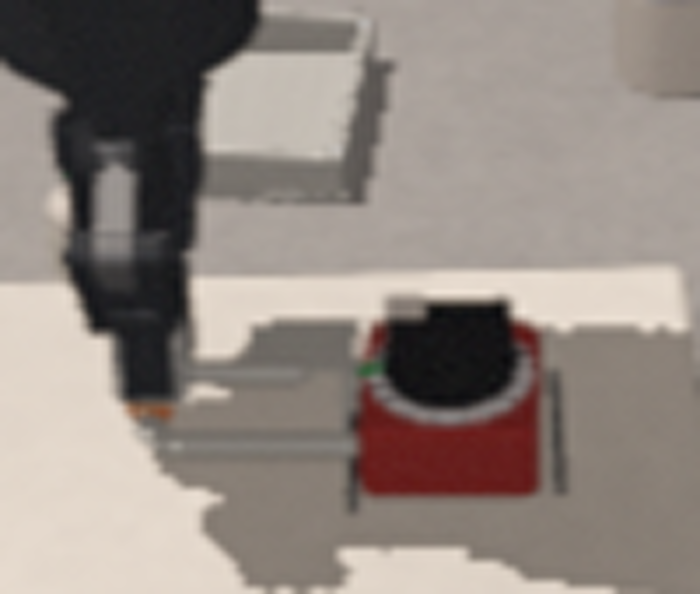

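Emit:
{"name": "servo_tool", "arguments": {"targets": [[0.1,0.03,0,0,0,0],[0.1,0.03,0,0,0,0],[0,0,0,0,0,0],[0,0,0,0,0,0]]}}

```text
t: 15.25
eef_pos: [0.6381, 0.0997, 0.0946]
tool_rot: [180.0, -0.1, -165.3]
force: [-5.1, -0.5, -1.3]
opening: 0.0134
```

```bash
python3 sv.py 13
```

```text
15.3 [0.6381 0.0997 0.0946] [ 1.800e+02 -1.000e-01 -1.653e+02] [-5.7  0.6 -0.3] [ 0.07  1.12 -0.03] 0.013762655144184363
```

Emit:
{"name": "servo_tool", "arguments": {"targets": [[0,0,0,0,0,0],[0,0,0,0,0,0],[0,0,0,0,0,0],[0,0,0,0,0,0],[0,0,0,0,0,0],[0,0,2,0,0,0],[0,0,3,0,0,0],[0,0,2.5,0,0,0],[-1.6,-0.4,0,0,0,0],[-1.6,-0.4,0,0,0,0],[-1.6,-0.4,0,0,0,0],[-1.6,-0.4,0,0,0,0],[-1.6,-0.3,0,0,0,0],[0,0,0,0,0,0],[0,0,0,0,0,0]], "gripper": -1}}

```text
t: 16.8
eef_pos: [0.5592, 0.0807, 0.1701]
tool_rot: [-180.0, 0.0, -165.3]
force: [-0.1, -0.5, 0.2]
opening: 0.0852
```

```bash
python3 sv.py 14
```

```text
16.85 [0.5595 0.0807 0.17  ] [-180.     0.  -165.3] [0.3 0.5 0.3] [ 0.02  0.03 -0.01] 0.08528556699300158
```

View pics/side14c.png

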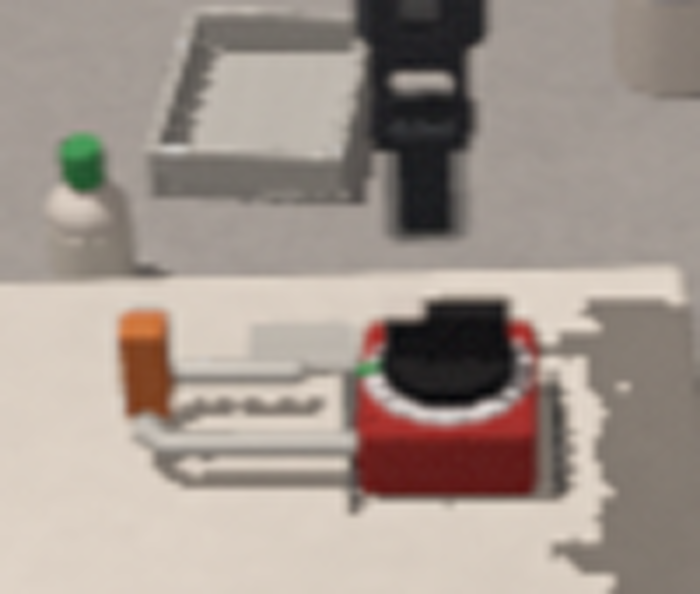

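```bash
python3 - <<'E'
from h import *
im=cv2.imread("pics/side14.png")
cv2.imwrite("pics/z14.png",cv2.resize(im[236:275,195:262],None,fx=11,fy=11,interpolation=cv2.INTER_NEAREST))
u=np.array([np.cos(.266),np.sin(.266)]);v=np.array([-u[1],u[0]]);C=np.array([.555,.080])
c=lambda p:((p-np.array([195,236])+.5)*11).round()
for nm,a,b,z in(("eye top",.030,-.017,.075),("eye top -",.030,-.0275,.075),("eye top +",.030,-.0065,.075),("eye c",.030,-.017,.0625),("eye bot",.030,-.0065,.05),("leg at lock",.026,-.017,.064),("legend16",.0375,-.017,.064)):
    print(nm,c(proj("side",[*(C+a*u+b*v),z])))
E
```

```text
eye top [382. 125.]
eye top - [383.  89.]
eye top + [381. 161.]
eye c [385. 177.]
eye bot [386. 264.]
leg at lock [406. 170.]
legend16 [345. 171.]
```

View pics/z14.png

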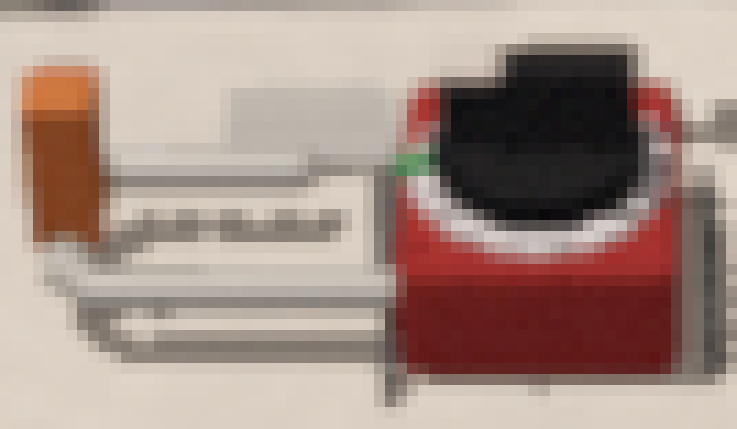

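Emit:
{"name": "servo_tool", "arguments": {"targets": [[-0.35,0,-1.5,0,0,0],[0,0,-2,0,0,0],[0,0,-2,0,0,0],[0,0,-1.5,0,0,0],[0,0,-1,0,0,0],[0,0,-1,0,0,0],[0,0,-0.8,0,0,0],[0,0,0,0,0,0],[0,0,0,0,0,0]]}}

```text
t: 17.75
eef_pos: [0.5554, 0.0806, 0.0721]
tool_rot: [-180.0, 0.0, -165.3]
force: [-0.7, -0.2, 0.5]
opening: 0.0855
```

```bash
python3 sv.py 15
```

```text
17.8 [0.5556 0.0806 0.0723] [-180.     0.  -165.3] [-0.5 -0.2  0.2] [-0.02 -0.04 -0.02] 0.08516650117446338
```

View pics/side15c.png

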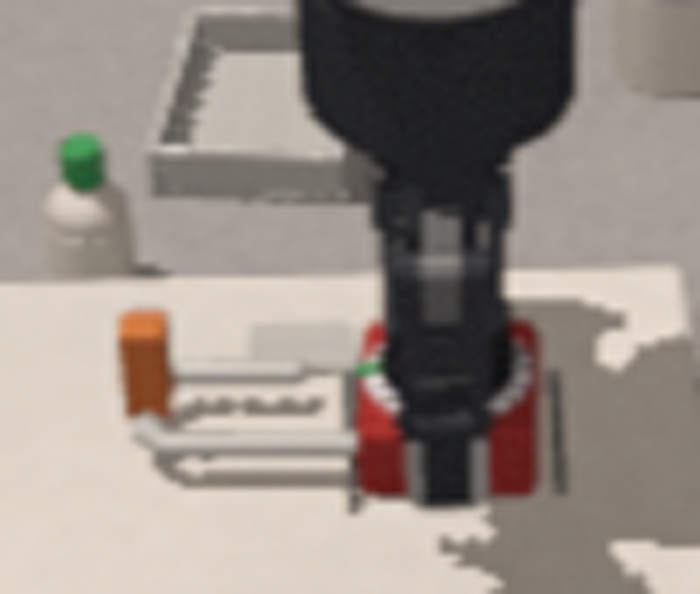

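Emit:
{"name": "servo_tool", "arguments": {"targets": [[0,0,0,0,0,0],[0,0,0,0,0,0],[0,0,0,0,0,0],[0,0,0,0,0,0],[0,0,0,0,0,0],[0,0,0,0,0,0],[0,0,0,0,0,0]], "gripper": 1, "grip_force": 60}}

```text
t: 18.5
eef_pos: [0.5555, 0.0805, 0.0727]
tool_rot: [-180.0, 0.1, -165.3]
force: [-2.0, -0.8, 9.4]
opening: 0.0548
```

Emit:
{"name": "servo_tool", "arguments": {"targets": [[0,0,0.4,0,0,0],[0,0,0.6,0,0,0],[0,0,0.6,0,0,0],[0,0,0,0,0,0],[0,0,0,0,0,0]]}}

```text
t: 19.0
eef_pos: [0.5553, 0.0806, 0.0879]
tool_rot: [-180.0, 0.0, -165.3]
force: [-0.7, 0.5, -5.6]
opening: 0.0551
```

```bash
python3 sv.py 16
```

```text
19.05 [0.5551 0.0807 0.0877] [ 180.    -0.  -165.3] [-1.5  0.  -4.9] [-0.03  0.05 -0.  ] 0.05453808693143931
```

View pics/side16c.png

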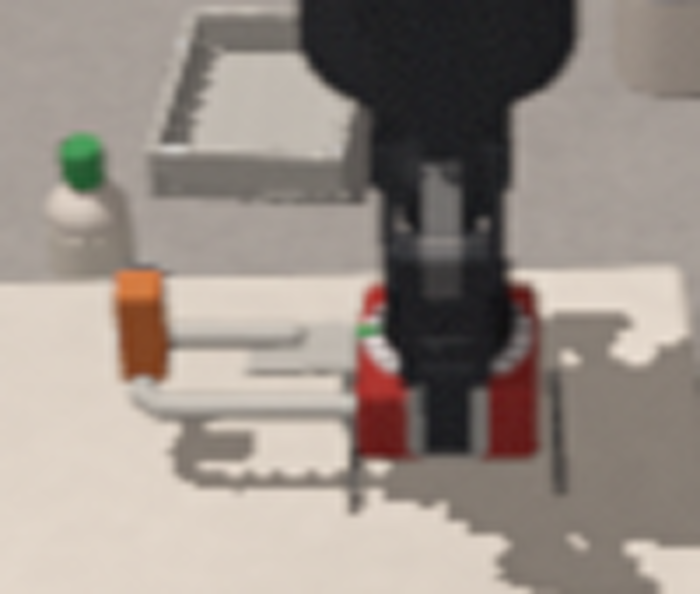

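Emit:
{"name": "servo_tool", "arguments": {"targets": [[0,0,0.7,0,0,0],[0,0,1,0,0,0],[0,0,1.3,0,0,0],[0,0,1.5,0,0,0],[0,0,1.5,0,0,0],[0,0,1.5,0,0,0],[0,0,1.5,0,0,0],[0,0,1.5,0,0,0],[0,0,1.5,0,0,0],[0,0,1.2,0,0,0],[0,0,0.8,0,0,0],[0,0,0.5,0,0,0],[0,0,0,0,0,0],[0,0,0,0,0,0],[0,0,0,0,0,0],[0,0,0,0,0,0],[0,0,0,0,0,0]]}}

```text
t: 20.75
eef_pos: [0.5551, 0.0806, 0.2326]
tool_rot: [180.0, -0.0, -165.3]
force: [0.4, 0.0, -5.7]
opening: 0.0546
```

```bash
python3 sv.py 17; python3 - <<'E'
import cv2
im=cv2.imread("pics/side17.png"); cv2.imwrite("pics/f.png",cv2.resize(im[140:290,170:330],None,fx=5,fy=4,interpolation=cv2.INTER_CUBIC))
E
```

```text
20.8 [0.5551 0.0806 0.2326] [ 180.    -0.  -165.3] [-0.5  0.1 -5.5] [-0.01  0.06 -0.02] 0.05472741148263201
```

View pics/f.png

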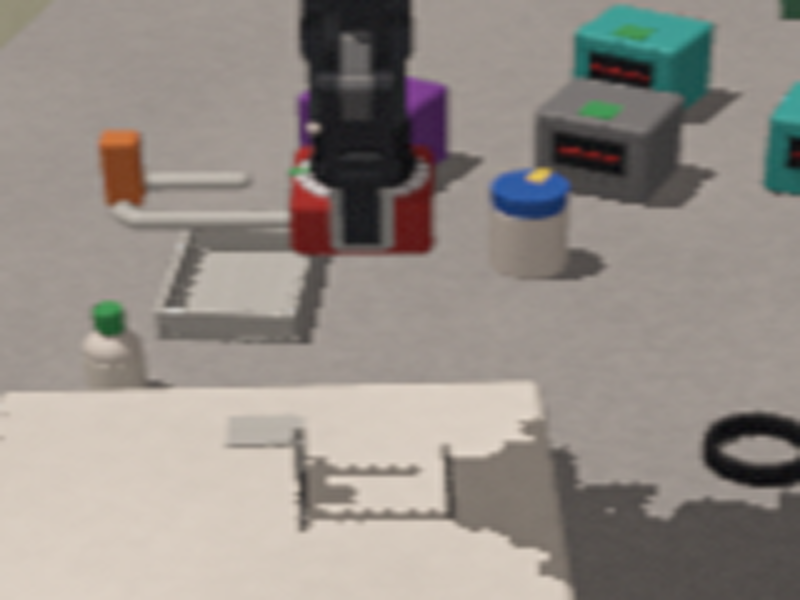

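```bash
python3 -c "
from station import robot
print(robot.job_done())"
```

```text
the job is handed in; nothing more can be done
None
```

I did all the steps in the order asked and handed the job in at about 21 s, with the opened lock held up in the gripper.

- **Jar:** I turned it about 57° clockwise on its spot and let it go, standing upright. The tool's turn and the last pictures put its code at about -101°, and the scanner's axis is at about -101° to -102°. Single image measurements disagreed, from about -95° to -105°, and I accepted the average without a second correction.
- **Dial:** I turned it two clicks clockwise. The white pointer then lay towards the green mark, and the shackle came free.
- **Shackle:** I pulled it by the tab about 25 mm, until a force of about 5.7 N showed it had reached its stop. In the enlarged picture the toe leg ends clear of where the hasp eye should be. The eye itself is hard to make out there.
- **Lock:** I lifted it straight up about 16 cm with a 60 N grip. The gripper is level and the load is steady at about 5.5 N, so the lock is in hand. While I turned the dial the lock shifted or tipped 1–3 mm in its seat, with no later effect that I could see.

I did not reach for the drops bottle, hand lens, tray or look-alikes. The last picture shows the bottle, lens and tray standing undisturbed.

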